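Nip up the reel nut of the tape holder

TASK

The tape reel on the bench holder has worked loose. Take the large ring spanner from the rubber mat and tighten the reel's lobed hub nut clockwise; the holder's side plates leave room only for short swings, so lift the spanner off, swing back and re-seat it until the nut comes to its stop, then pull it up to about 1 Nm (8 N on the handle), hold that for half a second, and never strain it beyond about 1.8 Nm. Then lay the spanner flat on the mat again and let go, leaving the small spanner beside it where it is.

Things in the scene. Friction and masses are not known exactly. Their poses are not given: they have to be found in the camera images.
- holder: Tape holder fixed to the bench: base plate 190 x 150 x 8 mm, tape reel (106 mm across) lying flat on an upright spindle, blue side plates. Origin on the bench on the spindle axis, z up; its -x side is open, roughly towards the robot. Side plates 100 mm high at y = +-64 mm, x = -60 to +85 mm; a seated spanner's handle in the open side can swing 40 degrees either side of -x before it meets them.
- nut: Steel hub nut on top of the reel: round core, eight upright domed lobes, 42 mm across, 20 mm high. Origin at its underside on the axis, 65 mm above the bench, on a flange 54 mm across that stops the seated spanner; z up; a lobe on its +x and every 45 degrees. At the stop of hub it still yields about 0.045 rad per Nm (sprung washers) and springs back when let go.
- hub (a joint): How far the nut is screwed down, rad, growing clockwise seen from above: 0.1 to 0.4 at the start, 1.85 at its stop (up to 0.04 more under load). Turning takes about 0.25 Nm before the stop; at the stop the torque rises steeply. A force on the handle and a twist by the gripper both count towards the nut's torque. It stays where it is left; turning the other way loosens it.
- spanner: Large steel ring spanner, 194 mm long, 0.2 to 0.4 kg. Origin: centre of the ring's underside; z up; handle along its -x. Ring 58 mm across, 16 mm high; eight inner teeth at 22.5 degrees and every 45, so it drops over the nut when both x axes agree up to a multiple of 45 degrees (play 5 degrees, 1.5 mm); fully seated, its origin is at the nut's origin, resting on the flange.
- spanner_grip (a point): Middle of the spanner's handle, 130 mm from the ring's centre and 10 mm above the underside: the place to hold it. The handle is a straight bar 14 mm wide and 20 mm high, underside level with the ring's, ending 165 mm from the ring's centre. Unload the handle before lifting off: loaded teeth bind.
- mat: Black rubber mat fixed on the bench, 280 x 200 x 4 mm, origin at the centre of its underside, long side along its x. It lies left or right of the holder, a white crate on the other side.
- small_spanner: Small open-ended spanner, 130 mm long, lying on the mat beside the large one (about 100 mm away): a bystander.
- crate: White slatted crate 260 x 190 x 60 mm fixed on the bench, with two cucumbers in it, on the side of the holder away from the mat.
Mind the look-alikes: they are no part of the job. There is more than one size of the spanner; the one meant has the size given above.

How it is judged:
On the way:
1. the nut at its stop, held with a firm pull on the seated spanner (40 N summed over the spanner's teeth is about 0.7 Nm) (value of joint hub above 1.82 rad and horizontal distance between spanner and nut below 0.006 m and contact force between spanner and nut above 40 N), for 0.2 s.
At the end, for the whole second after the job is handed in: The nut is still at its stop (within 0.08 rad) and the spanner lies flat, at rest and released on the mat (ring centre and grip point within 10 mm of being over it) (value of joint hub above 1.77 rad and z of spanner in the frame of mat below 0.009 m and angle between spanner's own z axis and vertical below 0.06 rad and x of spanner in the frame of mat between -0.15 and 0.15 m and y of spanner in the frame of mat between -0.11 and 0.11 m and x of spanner_grip in the frame of mat between -0.15 and 0.15 m and y of spanner_grip in the frame of mat between -0.11 and 0.11 m and linear speed of spanner below 0.02 m/s); the robot touches nothing.
It fails at once if the nut is overtightened or struck (120 N summed over the spanner's teeth is about 2 Nm) (contact force between spanner and nut above 120 N).
It fails at once if the small spanner is disturbed (moved more than 30 mm) (distance of small_spanner from where it was at the start of the episode above 0.03 m).
It also fails if it takes over 72 s, if anything falls off the work surface, if the arm or the gripper's body presses on something with over 40 N, if the wrist force passes 120 N, or if a joint passes its speed limit or range.

ROBOT

A 7-joint arm with a two-finger parallel gripper is mounted at the origin on the work surface. World frame = base frame: x ahead of the robot, y to its left, z up, the work surface at z = 0. Lengths are in m, angles in rad, forces in N, time in s.
With the tool pointing down it reaches from about 0.4 to 0.85 m from the base axis. Payload 4.5 kg.
Tool frame: the origin (TCP) lies on the centre line of the jaws, within the pads' length; the fingertips stand 17 mm ahead of it and the grasp point (between the pads) lies 2 mm behind it (r.tip_reach is the distance from the TCP to the fingertips, in m); z points along the fingers, y is the line along which they close (so a half turn about z gives the same grasp; the last joint's range is limited). The gripper opens to 88 mm and grips with 3 to 60 N. Pads are 18 mm wide; open, the fingers measure 123 mm over their backs; the gripper's body (75 mm by 187 mm) begins 45 mm behind the grasp point.
Start: joints at [1.212, 0.689, -0.195, 1.565, 0.157, 0.902, -0.215], TCP at [0.239, -0.577, 0.225] pointing down, gripper open.
Joint ranges: [-3.01, 3.01], [-0.46, 2.08], [-1.47, 1.51], [0.13, 2.56], [-1, 4.14], [0.04, 2.09], [-2.66, 2.66]. Speed limits (rad/s): [2.57, 2.57, 3.14, 3.14, 3.14, 3.14, 3.14].

INTERFACE

Orientations are given as a unit quaternion [x, y, z, w].
In Python, from plant import r gives the robot as it stands.
- The arm moves only by the tool step_arm, never from a script. Its argument "steps" is a list of rows, each a list of 7 numbers: the shift along the tool's x, y, z in cm, then the turn, a rotation vector about the tool's x, y, z in degrees, then the gripper's target within -1 to 1 (shut at 1, half-way at 0, fully open at -1). A call has 1 to 8 rows; each row shifts and turns the commanded pose from where the row before left it, along the tool's axes as they then stand; what a row does not reach is not made up. A row lasts 1/8 s, in which the tool goes at most 62.5 mm and 10.7 degrees, less where a joint would pass 70% of its speed; a pose out of reach is approached as far as the arm can. A call with a gripper value outside its range is refused whole. The fingers move at their own pace and stop on an object; "force" is the grip in N (left out, the last holds). Time passes only in rows, so rows that do not move let the fingers close. It gives the time, the measured TCP pose, the force, the opening and the grip force at its end, in the units of the state.
- r.get_state(): the state, without advancing time (a new reading comes with each control period).
- r.snapshot(name): name is "scene" or "top" or "wrist"; returns a dict with "pixels" (420x560x3 uint8, red, green, blue), "fx", "fy", "cx", "cy" (pixels), "cam_to_world" (4x4, takes a point from camera to world coordinates). Camera axes: x right, y down, z forward; pixel columns grow to the right and rows downward; lengths in m; the calibration is good to about 2 mm. The wrist camera is an equidistant fisheye: a pixel r from the principal point sees the ray r / f radians off the axis. A picture is of the moment at which its call begins. There is no depth.
- r.finish_job(): hands the job in; it is judged then, once.
The state is a dict: "clock": time; "q": joint angles; "qd": joint speeds; "joint_torque": joint torques, N m; "tool_pos": TCP position; "eef_rot": TCP orientation; "contact_force": force on the tool from outside, world axes, zero at the start; "moment": the same for the moment, N m; "opening": opening from 0.0 (shut) to 1.0 (fully open); "finger_force": force on a finger pad.
Only numpy, scipy, OpenCV 4.12 (cv2) and the standard library are available. Lean on these libraries where they do the work, as an engineer would, in place of code of your own. Each camera call takes 0.05 s, during which the arm holds its last target. There are 200 camera calls.

## Working session

There is one attempt and no reset: what is moved stays moved. The work goes in short steps, Python scripts to look and compute and a tool call to move; the robot and the scene stay as the last step left them, time stands still between calls to the robot, and variables do not carry over. Pictures are saved under pics/ and viewed, at most 10 in all, crops included, and the job is handed in when it is done.

Besides the shell and the picture viewer there is one more tool, called as a command line: name --pt "numbers of a row" for each row, then --argument value for the rest. step_arm: Moves the arm, as the interface text tells. Its arguments: {"type":"object","properties":{"steps":{"type":"array","items":{"type":"array","items":{"type":"number"}}},"force":{"type":"number"}},"required":["steps"]}

```bash
ls; mkdir -p pics
python3 - <<'E'
from plant import r
import cv2,json,numpy as np
for n in ("top","scene"):
    s=r.snapshot(n); cv2.imwrite(f"pics/{n}0.png",s["pixels"][:,:,::-1])
    print(n,s["fx"],s["fy"],s["cx"],s["cy"],np.round(s["cam_to_world"],4).tolist())
st=r.get_state(); print(st)
E
```

```text
pics
top 526.5082106642991 526.5082106642991 277.1751761738024 211.05826183785004 [[0.0077, -0.9939, 0.1099, 0.2212], [-0.9999, -0.0062, 0.0139, -0.1509], [-0.0131, -0.11, -0.9938, 1.5868], [0.0, 0.0, 0.0, 1.0]]
scene 401.70679798276973 401.70679798276973 273.1224420676097 205.35327311022542 [[-0.1858, 0.6962, -0.6934, 1.3759], [0.9824, 0.1178, -0.145, 0.0669], [-0.0192, -0.7081, -0.7058, 1.089], [0.0, 0.0, 0.0, 1.0]]
{'clock': 0.1, 'q': array([ 1.21178267,  0.68985843, -0.19454094,  1.56618862,  0.15729616,
        0.9025164 , -0.21506841]), 'qd': array([-1.15283921e-03, -2.81100179e-03, -2.94860481e-04, -1.65033328e-03,
        9.85959049e-04, -6.12839004e-04, -6.03289602e-05]), 'joint_torque': array([-3.35098666e-03, -5.28497994e+01, -1.27171163e+00, -1.53837937e+01,
       -5.26500097e-02,  2.02100302e-03,  6.73035993e-05]), 'tool_pos': array([ 0.23899692, -0.57688789,  0.2243305 ]), 'eef_rot': array([ 9.80762544e-01,  1.95202991e-01, -2.04721412e-04, -7.62782774e-04]), 'contact_force': array([-0.55252428,  0.15672496,  0.42499214]), 'moment': array([-0.03502404, -0.03942006,  0.00317968]), 'finger_force': 0.0, 'opening': 1.0000112839999815}
```

View pics/top0.png

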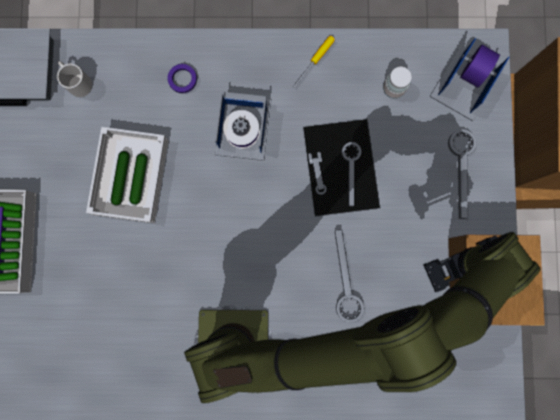

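Create h.py:
```python
from plant import r
import cv2,numpy as np
from scipy.spatial.transform import Rotation as R
def px2w(s,u,v,z):
    M=s["cam_to_world"]; d=M[:3,:3]@np.array([(u-s["cx"])/s["fx"],(v-s["cy"])/s["fy"],1]); o=M[:3,3]
    return o+d*(z-o[2])/d[2]
def w2px(s,p):
    M=s["cam_to_world"]; c=M[:3,:3].T@(np.asarray(p)-M[:3,3])
    return np.array([s["cx"]+s["fx"]*c[0]/c[2],s["cy"]+s["fy"]*c[1]/c[2]])
def crop(s,name,u0,v0,u1,v1,k):
    im=s["pixels"][v0:v1,u0:u1,::-1]; cv2.imwrite(f"pics/{name}.png",cv2.resize(im,None,fx=k,fy=k,interpolation=cv2.INTER_CUBIC))
```

```text
(no output)
```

The picture shows the holder's nut at about (241,126) and the mat at about (341,167). Candidates for the spanner:
- Ring spanner on the mat, (351,150) to (351,205). That is about 65 px overall, roughly 194 mm.
- Small open-ended spanner on the mat, (318,173).
- Longer ring spanners off the mat, (461,170) and (347,270). Each is about 90 px, roughly 270 mm.

The ring spanner on the mat fits in both size and place. I'll confirm it in an enlarged crop.

Run:
```python
from h import *
s=r.snapshot("top"); a=cv2.resize(s["pixels"][110:220,300:385,::-1],None,fx=5,fy=5,interpolation=cv2.INTER_CUBIC)
b=cv2.resize(s["pixels"][80:165,210:275,::-1],None,fx=5.5,fy=5.5,interpolation=cv2.INTER_CUBIC)
c=np.zeros((550,800,3),np.uint8); c[:,:425]=a; c[:b.shape[0],430:430+b.shape[1]]=b; cv2.imwrite("pics/c1.png",c)
```

```text
(no output)
```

View pics/c1.png

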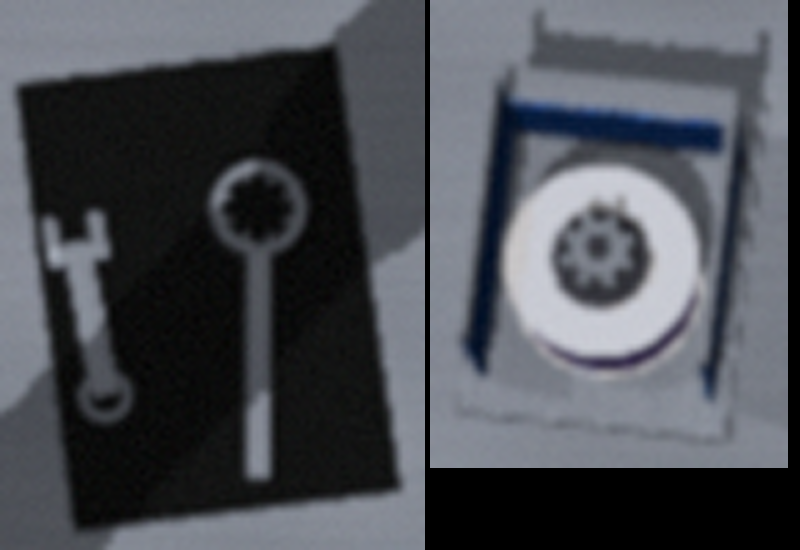

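The crop shows the large ring spanner with an eight-toothed ring at crop (258,206) and its handle end at (258,480). The small open-ended one is at (80,310). The nut centre is at crop (600,248), and the holder's open edge runs from (460,415) to (728,437).

Run:
```python
from h import *
s=r.snapshot("top")
A=lambda u,v,z:px2w(s,300+u/5-.4,110+v/5-.4,z)
B=lambda u,v,z:px2w(s,210+(u-430)/5.5-.4,80+v/5.5-.4,z)
ring=A(258,206,.02); end=A(258,480,.024); print("ring",ring,"end",end,np.linalg.norm(ring-end),"yaw(ring-end)",np.degrees(np.arctan2(*(ring-end)[[1,0]])))
d=(ring-end)/np.linalg.norm(ring-end); print("grip",ring-d*.130)
print("mat corners",[A(*c,.004).round(3) for c in((18,88),(336,48),(398,488),(78,528))])
print("nut",B(600,250,.085))
p,q=B(460,415,.008),B(728,437,.008); print("edge",p,q,np.linalg.norm(p-q),"holder yaw",np.degrees(np.arctan2(*(p-q)[[1,0]]))-90)
print("small",[A(*c,.01).round(3) for c in((75,235),(105,397))])
st=r.get_state(); print(R.from_quat(st["eef_rot"]).as_matrix().round(3).tolist())
```

```text
ring [ 0.57926491 -0.3516841   0.02      ] end [ 0.41168796 -0.34988279  0.024     ] 0.1676343570100161 yaw(ring-end) -0.6158590261794509
grip [ 0.44930943 -0.35028719  0.02310199]
mat corners [array([ 0.656, -0.207,  0.004]), array([ 0.682, -0.402,  0.004]), array([ 0.41 , -0.437,  0.004]), array([ 0.384, -0.244,  0.004])]
nut [ 0.63963786 -0.02069844  0.085     ]
edge [0.56679059 0.06244764 0.008     ] [ 0.55508365 -0.08674646  0.008     ] 0.14965271081290715 holder yaw -4.486684291723449
small [array([ 0.563, -0.242,  0.01 ]), array([ 0.463, -0.26 ,  0.01 ])]
[[0.924, 0.383, -0.0], [0.383, -0.924, 0.001], [-0.0, -0.001, -1.0]]
```

step_arm --pt "0 0 0 0 0 7.7 -1" --pt "0 0 0 0 0 7.7 -1" --pt "0 0 0 0 0 7.7 -1" --pt "5.2 -5.6 0 0 0 0 0" --pt "5.2 -5.6 0 0 0 0 0" --pt "5.2 -5.6 0 0 0 0 0" --pt "5.2 -5.6 0 0 0 0 0" --pt "0 0 5 0 0 0 0" --force 30

```text
clock: 1.2
tool_pos: [0.4197, -0.3921, 0.1775]
eef_rot: [1.0, 0.0, 0.005, 0.001]
contact_force: [-0.4, -1.6, -0.9]
opening: 0.499
finger_force: 0.0
```

```bash
cat >> h.py <<'E'
def wpx(s,p):
    M=s["cam_to_world"]; c=M[:3,:3].T@(np.asarray(p)-M[:3,3]); rho=np.hypot(c[0],c[1]); t=np.arctan2(rho,c[2])
    return np.array([s["cx"]+s["fx"]*t*c[0]/rho,s["cy"]+s["fy"]*t*c[1]/rho])
def wray(s,u,v,z):
    M=s["cam_to_world"]; x=(u-s["cx"])/s["fx"]; y=(v-s["cy"])/s["fy"]; t=np.hypot(x,y)
    d=M[:3,:3]@np.array([np.sin(t)*x/t,np.sin(t)*y/t,np.cos(t)]); o=M[:3,3]; return o+d*(z-o[2])/d[2]
E
python3 - <<'E'
from h import *
s=r.snapshot("wrist"); crop(s,"w1",0,0,560,420,1.4)
print(s["fx"],s["cx"],s["cy"],s["cam_to_world"].round(3).tolist()); st=r.get_state(); print(st["tool_pos"],st["eef_rot"])
print(wpx(s,[.579,-.352,.02]),wpx(s,[.412,-.35,.024]))
E
```

```text
325.19226210127806 275.6625496829571 214.2197514953703 [[0.001, -0.964, -0.267, 0.49], [-1.0, -0.001, -0.003, -0.391], [0.003, 0.267, -0.964, 0.338], [0.0, 0.0, 0.0, 1.0]]
[ 0.41203735 -0.39102215  0.16959031] [ 0.99999256 -0.00174895 -0.00191279 -0.00285773]
[234.45056334  38.12928922] [233.43206124 205.35420288]
```

View pics/w1.png

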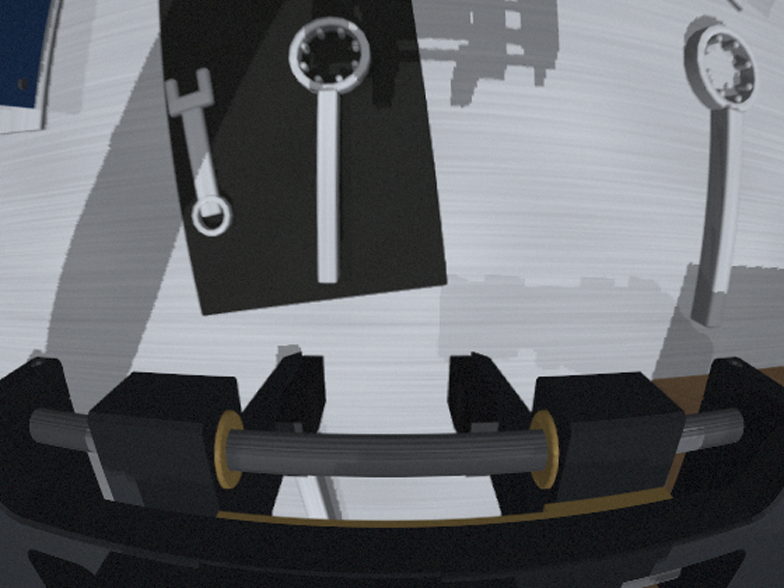

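The wrist view agrees with the top camera: ring at (236,39), handle end at (234,199), and the small spanner to the left at (145,110).

Run:
```python
from h import *
s=r.snapshot("wrist"); a=wray(s,235.7,39.3,.02); b=wray(s,234.3,199.5,.022); print(a,b,np.linalg.norm(a-b)); print(r.get_state()["tool_pos"])
```

```text
[ 0.56531471 -0.35271722  0.02      ] [ 0.40963795 -0.34944188  0.022     ] 0.15572405101225373
[ 0.40953804 -0.3925005   0.17130829]
```

step_arm --pt "1.9 -2.0 2 0 0 0 0" --pt "1.9 -2.0 2 0 0 0 0" --pt "0 0 3 0 0 0 0" --pt "0 0 2 0 0 0 0" --pt "0 0 0 0 0 0 0" --pt "0 0 0 0 0 0 0"

```text
clock: 2.05
tool_pos: [0.4498, -0.3577, 0.0864]
eef_rot: [1.0, -0.006, 0.001, 0.001]
contact_force: [-0.2, -0.4, 0.4]
opening: 0.506
finger_force: 0.0
```

Run:
```python
from h import *
for i in range(3):
    s=r.snapshot("wrist"); st=r.get_state(); print(st["tool_pos"],st["eef_rot"].round(4),st["q"].round(4))
```

```text
[ 0.4500887  -0.35762513  0.08649415] [ 1.0e+00 -5.8e-03  9.0e-04  8.0e-04] [ 0.6096  0.8189 -0.0319  1.8371  0.051   0.484  -1.0397]
[ 0.45014297 -0.35739536  0.08641432] [ 1.0e+00 -5.6e-03  9.0e-04  7.0e-04] [ 0.6094  0.819  -0.0321  1.8373  0.051   0.4837 -1.0398]
[ 0.45011333 -0.35718515  0.08625922] [ 1.0e+00 -5.5e-03  8.0e-04  6.0e-04] [ 0.6092  0.8192 -0.0322  1.8376  0.051   0.4835 -1.0398]
```

step_arm --pt "0 -0.7 1.5 0 0 0 0" --pt "0 0 2 0 0 0 0" --pt "0 0 1.8 0 0 0 0" --pt "0 0 0.8 0 0 0 0" --pt "0 0 0 0 0 0 0" --pt "0 0 0 0 0 0 0" --pt "0 0 0 0 0 0 0"

```text
clock: 3.08
tool_pos: [0.4501, -0.3497, 0.0246]
eef_rot: [1.0, -0.005, 0.0, 0.0]
contact_force: [0.2, 0.2, -0.2]
opening: 0.5
finger_force: 0.0
```

step_arm --pt "0 0 0 0 0 0 1" --pt "0 0 0 0 0 0 1" --pt "0 0 0 0 0 0 1" --pt "0 0 0 0 0 0 1" --pt "0 0 -2 0 0 0 1" --pt "0 0 -4 0 0 0 1" --pt "0 0 -4 0 0 0 1" --pt "0 0 0 0 0 0 1" --force 50

```text
clock: 4.08
tool_pos: [0.4515, -0.3507, 0.1269]
eef_rot: [1.0, -0.005, 0.003, 0.002]
contact_force: [-0.2, -0.4, -0.5]
opening: 0.006
finger_force: 0.0
```

Run:
```python
from h import *
s=r.snapshot("wrist"); t=r.snapshot("top"); c=np.zeros((600,800,3),np.uint8)
a=cv2.resize(s["pixels"],(560,420))[:,:,::-1]; c[:420,:560]=a
b=cv2.resize(t["pixels"][110:220,300:385,::-1],None,fx=2.8,fy=2.8); c[:b.shape[0],562:562+b.shape[1]]=b
cv2.imwrite("pics/w2.png",c); st=r.get_state(); print(st["tool_pos"],st["opening"],st["finger_force"])
```

```text
[ 0.44961004 -0.3492929   0.12403167] 0.003390508251575325 0.0
```

View pics/w2.png

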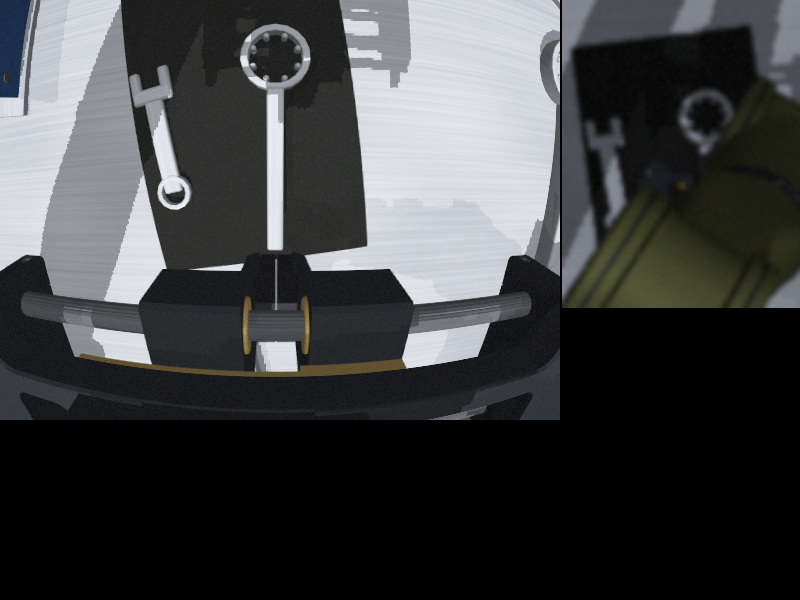

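Run:
```python
from h import *
s=r.snapshot("wrist"); print(s["cam_to_world"].round(3).tolist())
a=wray(s,275.5,57,.02); b=wray(s,275,250,.014); print(a,b,np.linalg.norm(a-b)); print("mat corner",wray(s,165,269,.004),wray(s,367,245,.004))
st=r.get_state();print(st["tool_pos"]); print(wpx(s,st["tool_pos"]+[0,0,-.017]))
```

```text
[[-0.01, -0.961, -0.277, 0.521], [-1.0, 0.009, 0.002, -0.35], [0.0, 0.277, -0.961, 0.284], [0.0, 0.0, 0.0, 1.0]]
[ 0.57554738 -0.35003934  0.02      ] [ 0.41032778 -0.34799678  0.014     ] 0.16534113294856387
mat corner [ 0.38531929 -0.23868918  0.004     ] [ 0.40952665 -0.43524418  0.004     ]
[ 0.44918568 -0.3489519   0.1233294 ]
[275.69804543 248.74823807]
```

The spanner hasn't moved and the jaws were well placed over it. They probably hadn't finished closing when the lift started. I'll go down again and close for longer.

step_arm --pt "0 0 0 0 0 0 0" --pt "0 0 0 0 0 0 0" --pt "0 0 0 0 0 0 0" --pt "0 0 2.4 0 0 0 0" --pt "0 0 4 0 0 0 0" --pt "0 0 2.6 0 0 0 0" --pt "0 0 1 0 0 0 0" --pt "0 0 0 0 0 0 0"

```text
clock: 5.22
tool_pos: [0.4496, -0.3493, 0.0238]
eef_rot: [1.0, -0.005, -0.0, -0.0]
contact_force: [-0.7, 0.4, 0.3]
opening: 0.499
finger_force: 0.0
```

step_arm --pt "0 0 0 0 0 0 0" --pt "0 0 0 0 0 0 1" --pt "0 0 0 0 0 0 1" --pt "0 0 0 0 0 0 1" --pt "0 0 0 0 0 0 1" --pt "0 0 0 0 0 0 1" --pt "0 0 0 0 0 0 1" --pt "0 0 0 0 0 0 1"

```text
clock: 6.22
tool_pos: [0.4497, -0.3494, 0.024]
eef_rot: [1.0, -0.005, -0.0, 0.0]
contact_force: [0.4, 0.1, -0.9]
opening: 0.006
finger_force: 0.0
```

Run:
```python
from h import *
s=r.snapshot("wrist"); t=r.snapshot("scene"); c=np.zeros((600,800,3),np.uint8)
a=cv2.resize(s["pixels"][80:340,150:400,::-1],None,fx=1.6,fy=1.6,interpolation=cv2.INTER_CUBIC); c[:416,:400]=a
u,v=w2px(t,[.45,-.35,.03]).astype(int); print(u,v)
u0=max(u-60,0);b=cv2.resize(t["pixels"][v-60:v+60,u0:u0+100,::-1],None,fx=4,fy=4,interpolation=cv2.INTER_CUBIC); c[:480,400:800]=b[:480,:400]
cv2.imwrite("pics/w3.png",c)
```

```text
212 220
```

View pics/w3.png

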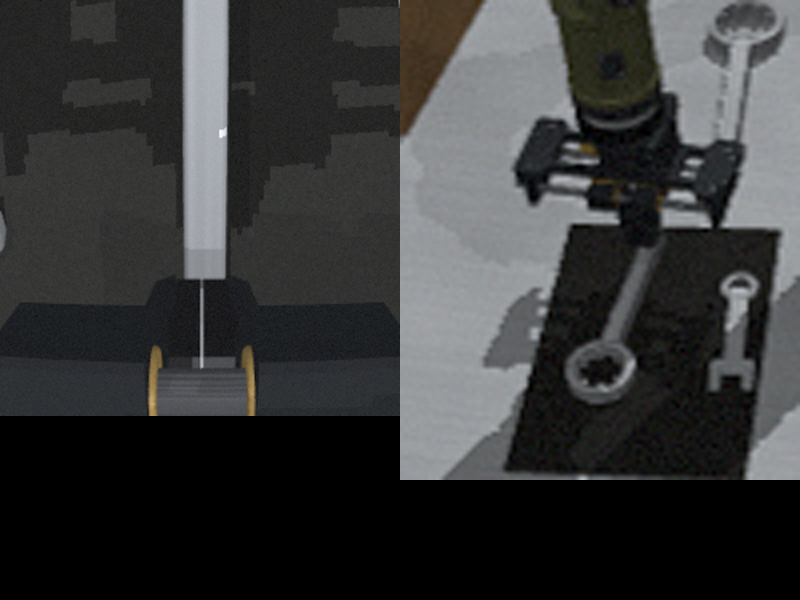

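Run:
```python
from h import *
s=r.snapshot("wrist"); t=r.snapshot("scene"); st=r.get_state(); print(st["tool_pos"], s["cam_to_world"][:3,3])
print("end by wrist",wray(s,275,254,.02),"sides",wray(s,266,254,.024),wray(s,291,254,.024))
print("ring by scene",px2w(t,302,252.5,.02),"mat near corner",px2w(t,152+170/4,160+228/4,.004),px2w(t,152+380/4,160+232/4,.004),px2w(t,152+345/4,160+480/4,.004))
for e in ([.45,-.35,.007],[.468,-.35,.02]): print(wpx(s,e))
print("handle meets finger, scene",px2w(t,152+248/4,160+245/4,.024))
```

```text
[ 0.44975617 -0.34939002  0.02402897] [ 0.5216092  -0.34967333  0.18352641]
end by wrist [ 0.45180388 -0.34868578  0.02      ] sides [ 0.45355109 -0.34391998  0.024     ] [ 0.45341173 -0.35722884  0.024     ]
ring by scene [ 0.53035414 -0.01499873  0.02      ] mat near corner [ 0.41953115 -0.43442311  0.004     ] [ 0.39150046 -0.23937004  0.004     ] [ 0.66449972 -0.20365443  0.004     ]
[277.3157291  248.09809269]
[277.17001249 225.79597888]
handle meets finger, scene [ 0.4455708  -0.34821451  0.024     ]
```

Run:
```python
from h import *
print(r.tip_reach,[a for a in dir(r) if a[0]!="_"])
s=r.snapshot("wrist");st=r.get_state()
for z in(.007,.015,.024,.03,.035,.04): print(z,wpx(s,[.459,-.3494,z]),wpx(s,[.459,-.3394,z]))
```

```text
0.017 ['Unreachable', 'finish_job', 'get_state', 'snapshot', 'tip_reach']
0.007 [276.14247427 233.62603173] [258.78963136 233.76689717]
0.015 [276.16667232 238.46287245] [258.08355024 238.60335066]
0.024 [276.19634824 244.41014073] [257.21845572 244.54882696]
0.03 [276.21774622 248.70912386] [256.59524864 248.84556939]
0.035 [276.23666755 252.51804433] [256.04457943 252.65181536]
0.04 [276.25666393 256.55108845] [255.46304325 256.68129911]
```

The white gap between the shut fingers is the top of the handle, and the fingertips appear at about z 0.035. So the tips seem to be above the handle, not around it. I'll open the jaws and go down in small steps, watching the force.

step_arm --pt "0 0 0 0 0 0 0" --pt "0 0 0 0 0 0 0" --pt "0 0 0 0 0 0 0" --pt "0 0 0 0 0 0 0" --pt "0 0 0.5 0 0 0 0" --pt "0 0 0 0 0 0 0"

```text
clock: 7.22
tool_pos: [0.4494, -0.3492, 0.0185]
eef_rot: [1.0, -0.005, -0.0, -0.0]
contact_force: [0.4, -0.4, 0.2]
opening: 0.506
finger_force: 0.0
```

step_arm --pt "0 0 0.3 0 0 0 0" --pt "0 0 0 0 0 0 0"

```text
clock: 7.48
tool_pos: [0.4496, -0.3493, 0.0158]
eef_rot: [1.0, -0.005, -0.0, -0.0]
contact_force: [-0.4, 0.0, 0.5]
opening: 0.5
finger_force: 0.0
```

Run:
```python
from h import *
s=r.snapshot("wrist"); t=r.snapshot("scene"); c=np.zeros((600,800,3),np.uint8)
a=cv2.resize(s["pixels"][80:340,150:400,::-1],None,fx=1.6,fy=1.6,interpolation=cv2.INTER_CUBIC); c[:416,:400]=a
b=cv2.resize(t["pixels"][180:250,180:247,::-1],None,fx=6,fy=6,interpolation=cv2.INTER_CUBIC); c[:420,400:800]=b[:,:400]
cv2.imwrite("pics/w4.png",c)
```

```text
(no output)
```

View pics/w4.png

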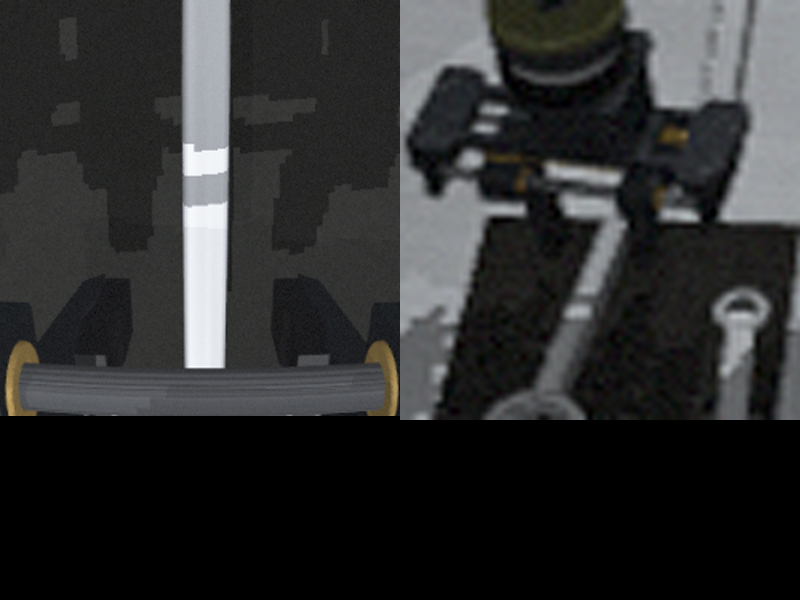

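The jaws straddle the handle with no contact at the reported z of 0.016, where the tips should already be on the mat. The reported height is therefore off by about 2.5 cm relative to the fingertips. I'll carry on down carefully.

step_arm --pt "0 0 0.5 0 0 0 0" --pt "0 0 0 0 0 0 0"

```text
clock: 7.82
tool_pos: [0.4495, -0.3492, 0.0106]
eef_rot: [1.0, -0.005, -0.0, -0.0]
contact_force: [-0.3, 0.1, -0.2]
opening: 0.501
finger_force: 0.0
```

step_arm --pt "0 0 0.4 0 0 0 0" --pt "0 0 0 0 0 0 0"

```text
clock: 8.07
tool_pos: [0.4496, -0.3493, 0.0067]
eef_rot: [1.0, -0.005, -0.0, -0.0]
contact_force: [-0.6, 0.1, -0.7]
opening: 0.5
finger_force: 0.0
```

step_arm --pt "0 0 0.4 0 0 0 0" --pt "0 0 0 0 0 0 0"

```text
clock: 8.32
tool_pos: [0.4496, -0.3492, 0.0027]
eef_rot: [1.0, -0.005, -0.0, -0.0]
contact_force: [1.0, 1.1, 0.3]
opening: 0.499
finger_force: 0.0
```

step_arm --pt "0 0 0.3 0 0 0 0" --pt "0 0 0 0 0 0 0"

```text
clock: 8.57
tool_pos: [0.4496, -0.3493, -0.0002]
eef_rot: [1.0, -0.005, -0.0, -0.0]
contact_force: [-0.7, -0.4, -0.4]
opening: 0.501
finger_force: 0.0
```

step_arm --pt "0 0 0.2 0 0 0 0" --pt "0 0 0 0 0 0 0"

```text
clock: 8.82
tool_pos: [0.4497, -0.3494, -0.0021]
eef_rot: [1.0, -0.005, -0.0, -0.0]
contact_force: [0.1, -0.3, -0.8]
opening: 0.502
finger_force: 0.0
```

step_arm --pt "0 0 0 0 0 0 1" --pt "0 0 0 0 0 0 1" --pt "0 0 0 0 0 0 1" --pt "0 0 0 0 0 0 1" --pt "0 0 0 0 0 0 1" --pt "0 0 0 0 0 0 1" --force 50

```text
clock: 9.57
tool_pos: [0.4498, -0.3495, -0.0019]
eef_rot: [1.0, -0.005, 0.0, 0.0]
contact_force: [0.3, -0.5, 0.8]
opening: 0.152
finger_force: 50.0
```

The jaws now hold the handle: opening 13.4 mm, grip 50 N. The spanner's underside is 6 mm above the reported TCP. Next I'll lift it and carry it to a point in front of the holder.

step_arm --pt "0 0 -3 0 0 0 1" --pt "0 0 -5 0 0 0 1" --pt "0 0 -5 0 0 0 1" --pt "0 -4 0 0 0 0 1" --pt "0 -5 0 0 0 0 1" --pt "0 -5 0 0 0 0 1" --pt "0 -5 0 0 0 0 1" --pt "0 -5 0 0 0 0 1"

```text
clock: 10.58
tool_pos: [0.4516, -0.1076, 0.1278]
eef_rot: [1.0, -0.005, -0.001, -0.0]
contact_force: [0.5, 0.2, -2.1]
opening: 0.155
finger_force: 50.0
```

step_arm --pt "0 -5 0 0 0 2 1" --pt "0 -4 0 0 0 2 1" --pt "0 0 0 0 0 0 1" --pt "0 0 0 0 0 0 1" --pt "0 0 0 0 0 0 1"

```text
clock: 11.2
tool_pos: [0.4543, -0.021, 0.128]
eef_rot: [0.999, -0.041, -0.0, 0.0]
contact_force: [-0.8, 0.5, -2.0]
opening: 0.155
finger_force: 50.0
```

Run:
```python
from h import *
s=r.snapshot("wrist"); c=cv2.resize(s["pixels"][0:200,170:430,::-1],None,fx=3,fy=3,interpolation=cv2.INTER_CUBIC); cv2.imwrite("pics/w5.png",c)
np.save("w5.npy",s,allow_pickle=True); st=r.get_state(); print(st)
```

```text
{'clock': 11.25, 'q': array([-0.09955164,  0.65580399,  0.06933734,  2.16521468, -0.13064998,
        0.32462205, -1.57417602]), 'qd': array([-0.00178811, -0.0012655 , -0.00543147, -0.00224116, -0.00083628,
       -0.00083469, -0.00195599]), 'joint_torque': array([-3.05540571e-01, -4.31954062e+01,  1.87972695e+00, -6.74237028e+00,
       -1.46450708e-03, -2.28665820e-01,  3.65072112e-03]), 'tool_pos': array([ 0.45434548, -0.02094867,  0.12799103]), 'eef_rot': array([ 9.99144614e-01, -4.13508783e-02, -1.23033079e-04,  3.59874705e-04]), 'contact_force': array([-0.30230148, -0.05890531, -2.06794612]), 'moment': array([0.10643685, 0.13058265, 0.00554244]), 'finger_force': 49.98783051967621, 'opening': 0.14645932667783082}
```

View pics/w5.png

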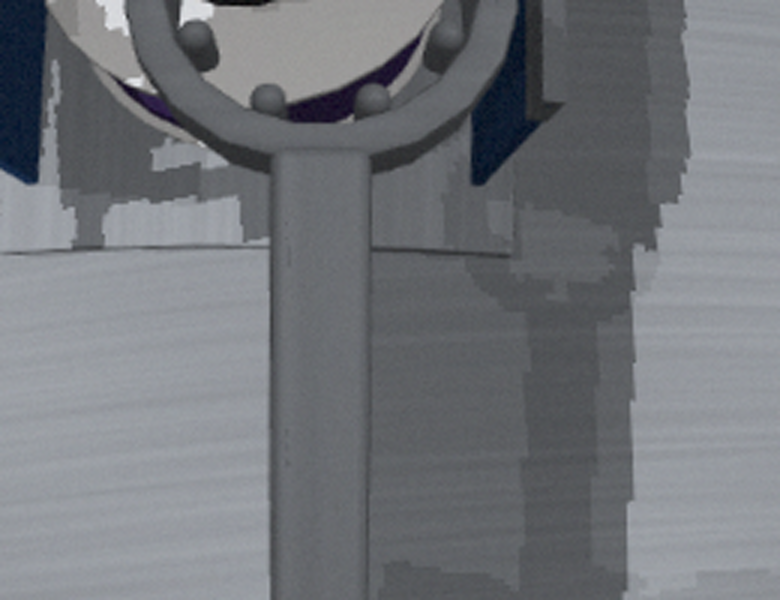

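The wrist view shows only the held ring and the reel, and the ring hides the nut. I'll measure the nut's lobe phase from the top camera instead, using its 8th harmonic.

```bash
cat > nut.py <<'E'
from h import *
def phase(s,g,c0,tag):
    fi=np.radians(np.arange(0,360,3)); best=[]
    for dx in np.arange(-.006,.0061,.001):
        for dy in np.arange(-.006,.0061,.001):
            for rr in (.014,.016,.018,.020):
                P=[w2px(s,[c0[0]+dx+rr*np.cos(f),c0[1]+dy+rr*np.sin(f),.083]) for f in fi]
                P=np.float32(P)[None]; v=cv2.remap(g,P[...,0],P[...,1],cv2.INTER_CUBIC)[0]
                F=np.fft.fft(v)/len(v); best.append((abs(F[8])-.3*abs(F[1])-.3*abs(F[2]),dx,dy,rr,abs(F[8]),(-np.degrees(np.angle(F[8]))/8)%45))
    best.sort(reverse=True)
    for b in best[:5]: print(tag,np.round(np.array(b),4))
E
python3 - <<'E'
from nut import *
s=r.snapshot("top"); g0=cv2.imread("pics/top0.png",0).astype(np.float32)
g=np.mean([cv2.cvtColor(r.snapshot("top")["pixels"],cv2.COLOR_RGB2GRAY).astype(np.float32) for _ in range(3)],0)
phase(s,g0,(.640,-.0207),"old"); phase(s,g,(.640,-.0207),"now")
t=r.snapshot("scene"); gs=np.mean([cv2.cvtColor(r.snapshot("scene")["pixels"],cv2.COLOR_RGB2GRAY).astype(np.float32) for _ in range(3)],0)
phase(t,gs,(.640,-.0207),"scene")
u,v=w2px(t,[.64,-.02,.083]).astype(int); u2,v2=w2px(s,[.64,-.02,.083]).astype(int); print(u,v,u2,v2)
c=np.hstack([cv2.resize(np.uint8(np.clip(x,0,255))[b-22:b+22,a-22:a+22],(400,400),interpolation=cv2.INTER_CUBIC) for x,a,b in((gs,u,v),(g,u2,v2))]); cv2.imwrite("pics/n1.png",c)
E
```

```text
old [1.03748e+01 1.00000e-03 2.00000e-03 1.80000e-02 1.12086e+01 1.93190e+01]
old [1.03039e+01 0.00000e+00 2.00000e-03 1.80000e-02 1.10600e+01 1.93981e+01]
old [9.40370e+00 0.00000e+00 1.00000e-03 1.80000e-02 1.10652e+01 1.94725e+01]
old [9.12570e+00 1.00000e-03 1.00000e-03 1.80000e-02 1.10611e+01 1.94367e+01]
old [8.10480e+00 2.00000e-03 2.00000e-03 1.80000e-02 9.97330e+00 1.93109e+01]
now [2.31510e+00 1.00000e-03 2.00000e-03 1.80000e-02 6.54120e+00 2.01478e+01]
now [1.95820e+00 0.00000e+00 2.00000e-03 1.80000e-02 5.98120e+00 1.90882e+01]
now [1.90910e+00 1.00000e-03 1.00000e-03 1.80000e-02 6.62210e+00 2.10657e+01]
now [1.76750e+00 1.00000e-03 3.00000e-03 1.60000e-02 4.78720e+00 1.92656e+01]
now [1.70800e+00 2.00000e-03 3.00000e-03 1.60000e-02 4.72030e+00 1.99259e+01]
scene [ 4.05600e+00 -5.00000e-03  5.00000e-03  2.00000e-02  8.25420e+00
  3.60575e+01]
scene [ 4.03890e+00  5.00000e-03 -1.00000e-03  1.80000e-02  9.58330e+00
  2.91717e+01]
scene [ 4.02430e+00  4.00000e-03 -1.00000e-03  1.80000e-02  9.66870e+00
  2.83168e+01]
scene [ 3.76270e+00 -5.00000e-03  6.00000e-03  2.00000e-02  7.69770e+00
  3.47267e+01]
scene [ 3.61140e+00 -4.00000e-03  5.00000e-03  2.00000e-02  7.59090e+00
  3.76905e+01]
296 267 240 125
```

View pics/n1.png

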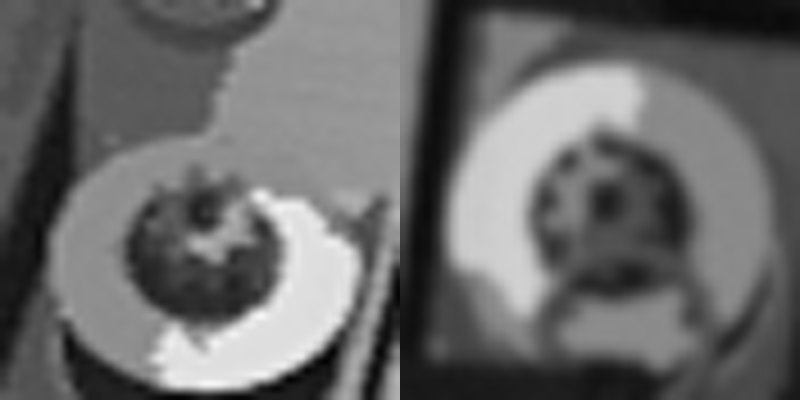

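The strongest fit gives the nut centre at (0.6405, -0.0187) and a lobe phase of 19.4° mod 45°. I'll seat the spanner at yaw 19.4°, which is about +24° relative to the holder.

step_arm --pt "3.4 1.7 0 0 0 0 1" --pt "3.4 1.8 0 0 0 0 1" --pt "0 0 0 0 0 -8 1" --pt "0 0 0 0 0 -8 1" --pt "0 0 0 0 0 -8.1 1" --pt "0 0 1.5 0 0 0 1" --pt "0 0 0 0 0 0 1" --pt "0 0 0 0 0 0 1"

```text
clock: 12.65
tool_pos: [0.5193, -0.0598, 0.1126]
eef_rot: [0.986, 0.169, -0.0, 0.0]
contact_force: [-0.1, -0.4, -3.1]
opening: 0.151
finger_force: 50.0
```

```bash
cat > pose.py <<'E'
from h import *
# spanner pose from TCP; error to a target ring centre/yaw in tool axes
NUT=np.array([.6405,-.0187]); L=.1285
def rep(yaw=None,nut=NUT,L=L):
    st=r.get_state(); m=R.from_quat(st["eef_rot"]).as_matrix(); y=np.degrees(np.arctan2(m[1,0],m[0,0])); p=st["tool_pos"]
    ring=p[:2]+L*m[:2,0]; print("t",round(st["clock"],2),"p",p.round(4),"yaw",round(y,2),"ring",ring.round(4),"tilt",m[:2,2].round(4))
    f=m.T@st["contact_force"]; print("F tool",f.round(1),"M world",st["moment"].round(2),"open",round(st["opening"],3))
    yy=np.radians(y if yaw is None else yaw); tgt=nut-L*np.array([np.cos(yy),np.sin(yy)]); d=m[:2,:2].T@(tgt-p[:2])*100
    print("to go cm x,y",d.round(2),"turn z",None if yaw is None else round(y-yaw,2)); return st
E
python3 - <<'E'
from pose import *
rep(19.4)
s=r.snapshot("top"); g=np.mean([cv2.cvtColor(r.snapshot("top")["pixels"],cv2.COLOR_RGB2GRAY).astype(np.float32) for _ in range(2)],0)
u,v=w2px(s,[.64,-.02,.1]).astype(int); print(u,v)
im=np.uint8(np.clip(g,0,255))[v-25:v+50,u-25:u+50]; cv2.imwrite("pics/n2.png",cv2.resize(im,(600,600),interpolation=cv2.INTER_CUBIC))
E
```

```text
t 12.65 p [ 0.5193 -0.0598  0.1126] yaw 19.44 ring [ 0.6405 -0.017 ] tilt [-0.0008 -0.0003]
F tool [-0.2  0.4  3.1] M world [-0.03  0.16 -0.08] open 0.151
to go cm x,y [-0.06  0.15] turn z 0.04
239 123
```

View pics/n2.png

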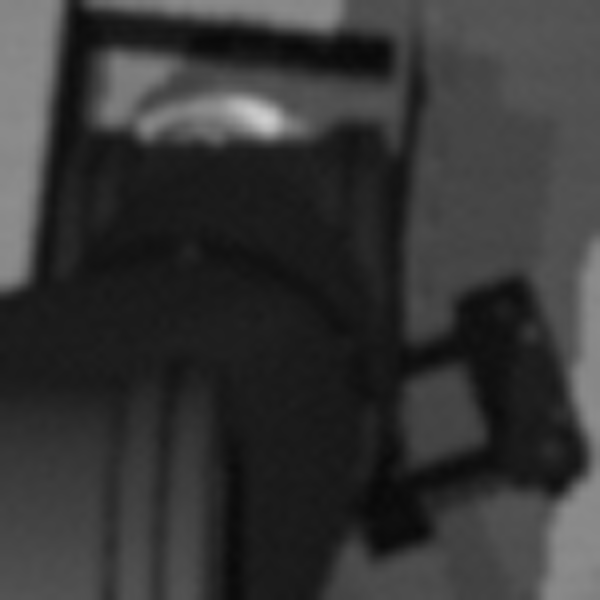

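The arm hides the ring from the top camera, so I'll seat it by feel: correct the remaining offset, lower, and watch the force.

step_arm --pt "-0.05 0.15 1.5 0 0 0 1" --pt "0 0 1.4 0 0 0 1" --pt "0 0 0.3 0 0 0 1" --pt "0 0 0.3 0 0 0 1" --pt "0 0 0.2 0 0 0 1" --pt "0 0 0 0 0 0 1"

```text
clock: 13.55
tool_pos: [0.5197, -0.0614, 0.0761]
eef_rot: [0.986, 0.169, 0.0, 0.0]
contact_force: [-0.1, -0.3, -1.9]
opening: 0.15
finger_force: 50.0
```

```bash
python3 -c "
from pose import *
rep(19.4)"
```

```text
t 13.55 p [ 0.5197 -0.0614  0.0761] yaw 19.51 ring [ 0.6408 -0.0185] tilt [ 0.0002 -0.0001]
F tool [-0.2  0.3  1.9] M world [ 0.01  0.21 -0.02] open 0.15
to go cm x,y [-0.03 -0.01] turn z 0.11
```

step_arm --pt "0 0 0.2 0 0 0 1" --pt "0 0 0.2 0 0 0 1" --pt "0 0 0 0 0 0 1"

```text
clock: 13.92
tool_pos: [0.5195, -0.0614, 0.0719]
eef_rot: [0.986, 0.169, -0.0, 0.0]
contact_force: [0.7, 0.7, -2.6]
opening: 0.151
finger_force: 50.0
```

step_arm --pt "0 0 0.2 0 0 0 1" --pt "0 0 0.2 0 0 0 1" --pt "0 0 0 0 0 0 1"

```text
clock: 14.3
tool_pos: [0.5194, -0.0614, 0.0678]
eef_rot: [0.986, 0.169, -0.0, 0.0]
contact_force: [0.5, -0.8, -2.1]
opening: 0.155
finger_force: 50.0
```

```bash
python3 -c "
from pose import *
rep(19.4)"
```

```text
t 14.3 p [ 0.5194 -0.0614  0.0678] yaw 19.51 ring [ 0.6406 -0.0185] tilt [-0.0003 -0.0001]
F tool [0.2 0.9 2.1] M world [ 0.02  0.11 -0.02] open 0.155
to go cm x,y [-0.01 -0.01] turn z 0.11
```

step_arm --pt "0 0 0.2 0 0 0 1" --pt "0 0 0.2 0 0 0 1" --pt "0 0 0.2 0 0 0 1" --pt "0 0 0.1 0 0 0 1" --pt "0 0 0 0 0 0 1"

```text
clock: 14.92
tool_pos: [0.5195, -0.0614, 0.0609]
eef_rot: [0.986, 0.169, -0.0, 0.0]
contact_force: [-0.0, 0.7, -2.0]
opening: 0.152
finger_force: 50.0
```

Run:
```python
from pose import *
rep(19.4)
# arc rows about the nut: 8 deg cw about tool z
for a in (4,8,7): print(a, "shift x,y cm", (100*L*(1-np.cos(np.radians(a)))).round(3), (-100*L*np.sin(np.radians(a))).round(3))
```

```text
t 14.93 p [ 0.5195 -0.0614  0.0609] yaw 19.51 ring [ 0.6407 -0.0184] tilt [-0.0001 -0.    ]
F tool [ 0.2 -0.7  2. ] M world [-0.05  0.12 -0.01] open 0.152
to go cm x,y [-0.02 -0.  ] turn z 0.11
4 shift x,y cm 0.031 -0.896
8 shift x,y cm 0.125 -1.788
7 shift x,y cm 0.096 -1.566
```

The spanner is seated with no resistance. First stroke clockwise.

step_arm --pt "0.03 -0.9 0.1 0 0 4 1" --pt "0.1 -1.57 0 0 0 7 1" --pt "0.1 -1.57 0 0 0 7 1" --pt "0.1 -1.57 0 0 0 7 1" --pt "0 0 0 0 0 0 1"

```text
clock: 15.55
tool_pos: [0.5131, -0.0056, 0.0601]
eef_rot: [0.999, -0.047, 0.0, 0.0]
contact_force: [-0.0, -1.6, -1.7]
opening: 0.155
finger_force: 50.0
```

```bash
python3 -c "
from pose import *
rep(-5.6)"
```

```text
t 15.55 p [ 0.5131 -0.0056  0.0601] yaw -5.39 ring [ 0.641  -0.0177] tilt [ 0.0005 -0.0006]
F tool [0.1 1.6 1.7] M world [-0.19  0.08 -0.15] open 0.155
to go cm x,y [-0.04  0.06] turn z 0.21
```

step_arm --pt "0.06 -1.5 0 0 0 7 1" --pt "0.1 -1.57 0 0 0 7 1" --pt "0.1 -1.57 0 0 0 7 1" --pt "0.1 -1.57 0 0 0 7 1" --pt "0.1 -1.57 0 0 0 7 1" --pt "0 0 0 0 0 0 1" --pt "0 0 0 0 0 0 1"

```text
clock: 16.42
tool_pos: [0.5426, 0.0641, 0.06]
eef_rot: [0.939, -0.345, -0.0, 0.0]
contact_force: [0.8, 1.2, -2.8]
opening: 0.158
finger_force: 50.1
```

```bash
python3 -c "
from pose import *
rep(-41)"
```

```text
t 16.43 p [0.5426 0.0641 0.06  ] yaw -40.32 ring [ 0.6406 -0.019 ] tilt [-0.0001  0.    ]
F tool [-0.2 -1.4  2.8] M world [ 0.43 -0.05  0.2 ] open 0.158
to go cm x,y [-0.03 -0.17] turn z 0.68
```

step_arm --pt "-0.02 0.45 0 0 0 -2.5 1" --pt "0 0 0 0 0 0 1" --pt "0 0 -0.6 0 0 0 1" --pt "0 0 -1.2 0 0 0 1" --pt "0 0 -1.2 0 0 0 1" --pt "0 0 0 0 0 0 1"

```text
clock: 17.18
tool_pos: [0.5405, 0.0614, 0.0914]
eef_rot: [0.946, -0.325, 0.001, -0.0]
contact_force: [-0.1, 0.3, -2.5]
opening: 0.153
finger_force: 50.0
```

```bash
python3 -c "
from pose import *
rep(-38)"
```

```text
t 17.18 p [0.5405 0.0614 0.0914] yaw -37.99 ring [ 0.6418 -0.0177] tilt [0.0024 0.0001]
F tool [-0.2 -0.2  2.5] M world [0.21 0.12 0.03] open 0.153
to go cm x,y [-0.04  0.16] turn z 0.01
```

step_arm --pt "0.08 1.8 0 0 0 -7.5 1" --pt "0.11 1.68 0 0 0 -7.5 1" --pt "0.11 1.68 0 0 0 -7.5 1" --pt "0.11 1.68 0 0 0 -7.5 1" --pt "0.11 1.68 0 0 0 -7.5 1" --pt "0.11 1.68 0 0 0 -7.5 1" --pt "0 0 0 0 0 0 1" --pt "0 0 0 0 0 0 1"

```text
clock: 18.18
tool_pos: [0.5124, -0.0336, 0.0899]
eef_rot: [0.998, 0.06, -0.0, -0.0]
contact_force: [0.3, -0.1, -2.0]
opening: 0.148
finger_force: 50.0
```

```bash
python3 -c "
from pose import *
rep(7)"
```

```text
t 18.18 p [ 0.5124 -0.0336  0.0899] yaw 6.92 ring [ 0.6399 -0.0181] tilt [-0.0003  0.0005]
F tool [0.3 0.1 2. ] M world [ 0.05  0.14 -0.01] open 0.148
to go cm x,y [0.05 0.09] turn z -0.08
```

step_arm --pt "0.05 0.07 0.6 0 0 0 1" --pt "0 0 0.5 0 0 0 1" --pt "0 0 0.3 0 0 0 1" --pt "0 0 0.3 0 0 0 1" --pt "0 0 0 0 0 0 1"

```text
clock: 18.8
tool_pos: [0.5129, -0.035, 0.0728]
eef_rot: [0.998, 0.061, -0.0, 0.0]
contact_force: [-0.1, 0.4, -2.7]
opening: 0.149
finger_force: 50.0
```

step_arm --pt "0 0 0.2 0 0 0 1" --pt "0 0 0.2 0 0 0 1" --pt "0 0 0 0 0 0 1"

```text
clock: 19.18
tool_pos: [0.513, -0.035, 0.0689]
eef_rot: [0.998, 0.061, -0.0, 0.0]
contact_force: [-0.1, 0.7, -2.1]
opening: 0.153
finger_force: 50.0
```

step_arm --pt "0 0 0.3 0 0 0 1" --pt "0 0 0.3 0 0 0 1" --pt "0 0 0.3 0 0 0 1" --pt "0 0 0 0 0 0 1"

```text
clock: 19.68
tool_pos: [0.513, -0.035, 0.0598]
eef_rot: [0.998, 0.061, -0.0, 0.0]
contact_force: [-0.0, 0.3, -1.4]
opening: 0.153
finger_force: 50.0
```

```bash
python3 -c "
from pose import *
rep(7)"
```

```text
t 19.68 p [ 0.513  -0.035   0.0598] yaw 7.01 ring [ 0.6406 -0.0193] tilt [-0.0002 -0.0001]
F tool [ 0.  -0.3  1.4] M world [0.01 0.04 0.  ] open 0.153
to go cm x,y [ 0.   -0.06] turn z 0.01
```

step_arm --pt "0.1 -1.62 0 0 0 7 1" --pt "0.1 -1.57 0 0 0 7 1" --pt "0.1 -1.57 0 0 0 7 1" --pt "0 -0.22 0 0 0 1 1" --pt "0 -0.22 0 0 0 1 1" --pt "0 0 0 0 0 0 1"

```text
clock: 20.42
tool_pos: [0.5173, 0.0162, 0.0601]
eef_rot: [0.99, -0.139, 0.0, 0.0]
contact_force: [0.1, -0.5, -2.3]
opening: 0.154
finger_force: 50.0
```

```bash
python3 -c "
from pose import *
rep(-16)"
```

```text
t 20.43 p [0.5173 0.0162 0.0601] yaw -15.96 ring [ 0.6408 -0.0192] tilt [ 0.0005 -0.0002]
F tool [0.3 0.5 2.3] M world [-0.07 -0.06  0.18] open 0.154
to go cm x,y [-0.04 -0.04] turn z 0.04
```

step_arm --pt "0 -0.22 0 0 0 1 1" --pt "0 -0.22 0 0 0 1 1" --pt "0 -0.22 0 0 0 1 1" --pt "0 0 0 0 0 0 1"

```text
clock: 20.92
tool_pos: [0.5194, 0.023, 0.06]
eef_rot: [0.986, -0.165, 0.0, 0.0]
contact_force: [1.6, -0.3, -1.9]
opening: 0.155
finger_force: 50.0
```

```bash
cat >> pose.py <<'E'
def tq():
    st=rep(); d=st["tool_pos"][:2]-NUT; F=st["contact_force"]; print("T nut",round(st["moment"][2]+d[0]*F[1]-d[1]*F[0],3),"arm part",round(d[0]*F[1]-d[1]*F[0],3))
E
python3 -c "
from pose import *
tq()"
```

```text
t 20.93 p [0.5194 0.023  0.06  ] yaw -19.0 ring [ 0.6409 -0.0189] tilt [ 0.0007 -0.0002]
F tool [ 1.6 -0.2  1.9] M world [-0.16 -0.22  0.06] open 0.155
to go cm x,y [-0.04 -0.  ] turn z None
T nut 0.024 arm part -0.032
```

step_arm --pt "0 -0.22 0 0 0 1 1" --pt "0 -0.22 0 0 0 1 1" --pt "0 -0.22 0 0 0 1 1" --pt "0 0 0 0 0 0 1"

```text
clock: 21.42
tool_pos: [0.5217, 0.0293, 0.0601]
eef_rot: [0.982, -0.191, 0.0, 0.0]
contact_force: [3.0, -1.3, -2.2]
opening: 0.155
finger_force: 50.0
```

```bash
python3 -c "
from pose import *
tq()"
```

```text
t 21.43 p [0.5217 0.0293 0.0601] yaw -22.0 ring [ 0.6408 -0.0189] tilt [ 0.0008 -0.0002]
F tool [3.2 0.1 2.2] M world [-0.21 -0.4   0.17] open 0.155
to go cm x,y [-0.04 -0.  ] turn z None
T nut 0.182 arm part 0.013
```

step_arm --pt "-0.03 -0.22 0 0 0 1 1" --pt "-0.02 -0.22 0 0 0 1 1" --pt "0 -0.22 0 0 0 1 1" --pt "0 0 0 0 0 0 1"

```text
clock: 21.92
tool_pos: [0.5243, 0.0354, 0.0601]
eef_rot: [0.976, -0.217, 0.001, -0.0]
contact_force: [4.5, -2.4, -2.5]
opening: 0.156
finger_force: 50.0
```

```bash
python3 -c "
from pose import *
tq()"
```

```text
t 21.93 p [0.5243 0.0354 0.0601] yaw -25.04 ring [ 0.6407 -0.019 ] tilt [ 0.0017 -0.0003]
F tool [5.1 0.2 2.5] M world [-0.35 -0.77  0.14] open 0.156
to go cm x,y [-0.03 -0.01] turn z None
T nut 0.171 arm part 0.03
```

step_arm --pt "0 -0.22 0 0 0 1 1" --pt "0 -0.22 0 0 0 1 1" --pt "0 -0.22 0 0 0 1 1" --pt "0 0 0 0 0 0 1"

```text
clock: 22.42
tool_pos: [0.5272, 0.0413, 0.0601]
eef_rot: [0.97, -0.242, 0.001, -0.0]
contact_force: [4.6, -2.2, -2.9]
opening: 0.153
finger_force: 50.1
```

```bash
python3 -c "
from pose import *
tq()"
```

```text
t 22.43 p [0.5272 0.0413 0.0601] yaw -28.03 ring [ 0.6407 -0.0191] tilt [ 0.0018 -0.0004]
F tool [ 5.1 -0.2  2.9] M world [-0.35 -0.89  0.15] open 0.153
to go cm x,y [-0.03 -0.02] turn z None
T nut 0.127 arm part -0.024
```

step_arm --pt "0.04 -0.22 0 0 0 1 1" --pt "0.03 -0.22 0 0 0 1 1" --pt "0.02 -0.22 0 0 0 1 1" --pt "0 0 0 0 0 0 1"

```text
clock: 22.92
tool_pos: [0.5303, 0.047, 0.06]
eef_rot: [0.964, -0.267, 0.0, -0.0]
contact_force: [4.4, -1.7, -1.6]
opening: 0.149
finger_force: 50.1
```

```bash
python3 -c "
from pose import *
tq()"
```

```text
t 22.93 p [0.5303 0.047  0.06  ] yaw -30.99 ring [ 0.6405 -0.0192] tilt [0.0001 0.    ]
F tool [ 4.7 -0.8  1.6] M world [-0.24 -0.67  0.26] open 0.149
to go cm x,y [-0.02 -0.04] turn z None
T nut 0.161 arm part -0.096
```

step_arm --pt "0.01 -0.22 0 0 0 1 1" --pt "0.01 -0.22 0 0 0 1 1" --pt "0.01 -0.22 0 0 0 1 1" --pt "0 0 0 0 0 0 1"

```text
clock: 23.42
tool_pos: [0.5338, 0.0525, 0.0599]
eef_rot: [0.956, -0.292, -0.0, 0.0]
contact_force: [3.7, -1.8, -1.5]
opening: 0.155
finger_force: 50.1
```

```bash
python3 -c "
from pose import *
tq()"
```

```text
t 23.43 p [0.5338 0.0525 0.0599] yaw -33.98 ring [ 0.6404 -0.0193] tilt [-0.0005  0.0002]
F tool [ 4.1 -0.5  1.5] M world [-0.08 -0.55  0.26] open 0.155
to go cm x,y [-0.02 -0.06] turn z None
T nut 0.193 arm part -0.068
```

step_arm --pt "0.02 -0.24 0 0 0 1 1" --pt "0.02 -0.24 0 0 0 1 1" --pt "0.01 -0.24 0 0 0 1 1" --pt "0 0 0 0 0 0 1"

```text
clock: 23.92
tool_pos: [0.5376, 0.0578, 0.0598]
eef_rot: [0.948, -0.317, -0.001, 0.0]
contact_force: [-0.6, -0.9, -0.2]
opening: 0.153
finger_force: 50.2
```

```bash
python3 -c "
from pose import *
tq()"
```

```text
t 23.93 p [0.5376 0.0578 0.0598] yaw -36.99 ring [ 0.6402 -0.0195] tilt [-0.002  -0.0001]
F tool [0.1 1.1 0.2] M world [-0.06  0.05  0.32] open 0.153
to go cm x,y [-0.02 -0.08] turn z None
T nut 0.464 arm part 0.147
```

step_arm --pt "0.01 -0.24 0 0 0 1 1" --pt "0.01 -0.24 0 0 0 1 1" --pt "0.01 -0.24 0 0 0 1 1" --pt "0 0 0 0 0 0 1"

```text
clock: 24.42
tool_pos: [0.5412, 0.0625, 0.0596]
eef_rot: [0.94, -0.342, -0.002, 0.001]
contact_force: [-4.7, -3.5, 0.1]
opening: 0.151
finger_force: 50.4
```

```bash
python3 -c "
from pose import *
tq()"
```

```text
t 24.43 p [0.5412 0.0625 0.0596] yaw -40.04 ring [ 0.6396 -0.0202] tilt [-0.0041 -0.0011]
F tool [-1.4  5.7 -0. ] M world [-0.55  1.    0.53] open 0.151
to go cm x,y [-0.02 -0.17] turn z None
T nut 1.259 arm part 0.726
```

The torque has climbed to about 1.2 Nm, so this looks like the stop. I'll hold it there.

step_arm --pt "0 0 0 0 0 0 1" --pt "0 0 0 0 0 0 1" --pt "0 0 0 0 0 0 1" --pt "0 0 0 0 0 0 1" --pt "0 0 0 0 0 0 1"

```text
clock: 25.05
tool_pos: [0.5412, 0.0625, 0.0596]
eef_rot: [0.94, -0.342, -0.002, 0.001]
contact_force: [-4.5, -3.0, -0.6]
opening: 0.153
finger_force: 50.4
```

```bash
python3 -c "
from pose import *
tq()"
```

```text
t 25.05 p [0.5412 0.0625 0.0596] yaw -40.03 ring [ 0.6396 -0.0201] tilt [-0.004  -0.0009]
F tool [-1.5  5.2  0.7] M world [-0.61  0.95  0.54] open 0.153
to go cm x,y [-0.02 -0.17] turn z None
T nut 1.208 arm part 0.664
```

Torque held steady at about 1.2 Nm. To rule out a side-plate contact, I'll unload, lift off, re-seat 45° back (well clear of the plates) and pull again.

step_arm --pt "0 0.35 0 0 0 -2 1" --pt "0 0.45 0 0 0 -2.5 1" --pt "0 0 0 0 0 0 1"

```text
clock: 25.42
tool_pos: [0.5374, 0.0573, 0.0599]
eef_rot: [0.952, -0.305, -0.001, -0.0]
contact_force: [-4.7, -0.4, -1.2]
opening: 0.154
finger_force: 50.0
```

```bash
python3 -c "
from pose import *
tq()"
```

```text
t 25.43 p [0.5374 0.0573 0.0599] yaw -35.53 ring [ 0.6419 -0.0173] tilt [-0.0015  0.0011]
F tool [-3.6  3.   1.2] M world [ 0.03  0.98 -0.09] open 0.154
to go cm x,y [-0.04  0.19] turn z None
T nut 0.301 arm part 0.395
```

step_arm --pt "-0.05 0.17 0 0 0 0 1" --pt "0 0 -0.4 0 0 0 1" --pt "0 0 -0.8 0 0 0 1" --pt "0 0 -1.2 0 0 0 1" --pt "0 0 -0.8 0 0 0 1" --pt "0 0 0 0 0 0 1"

```text
clock: 26.18
tool_pos: [0.5405, 0.0534, 0.094]
eef_rot: [0.952, -0.306, 0.004, 0.0]
contact_force: [3.0, -5.8, -5.0]
opening: 0.15
finger_force: 50.0
```

step_arm --pt "0.08 1.68 0 0 0 -7.5 1" --pt "0.11 1.68 0 0 0 -7.5 1" --pt "0.11 1.68 0 0 0 -7.5 1" --pt "0.11 1.68 0 0 0 -7.5 1" --pt "0.11 1.68 0 0 0 -7.5 1" --pt "0.11 1.68 0 0 0 -7.5 1" --pt "0 0 0 0 0 0 1" --pt "0 0 0 0 0 0 1"

```text
clock: 27.18
tool_pos: [0.5183, -0.0394, 0.0934]
eef_rot: [0.997, 0.082, 0.004, 0.0]
contact_force: [4.8, -0.3, -4.5]
opening: 0.157
finger_force: 50.0
```

```bash
python3 -c "
from pose import *
rep(9.4)"
```

```text
t 27.18 p [ 0.5183 -0.0394  0.0934] yaw 9.41 ring [ 0.6451 -0.0184] tilt [0.0081 0.0001]
F tool [4.6 1.1 4.5] M world [ 0.03 -0.98 -0.15] open 0.157
to go cm x,y [-0.46 -0.05] turn z 0.01
```

Something pulled on the tool during the lift: the forces are odd and the ring is offset by about 4 mm. I'll use the last picture to see the spanner in the grip.

Run:
```python
from h import *
s=r.snapshot("wrist"); t=r.snapshot("scene"); c=np.zeros((600,800,3),np.uint8)
a=cv2.resize(s["pixels"][0:270,150:410,::-1],None,fx=1.5,fy=1.5,interpolation=cv2.INTER_CUBIC); c[:a.shape[0],:390]=a
b=cv2.resize(t["pixels"][205:325,245:347,::-1],None,fx=4,fy=4,interpolation=cv2.INTER_CUBIC); c[:480,392:800]=b[:,:408]
cv2.imwrite("pics/w6.png",c); np.save("w6.npy",s["pixels"])
```

```text
(no output)
```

View pics/w6.png

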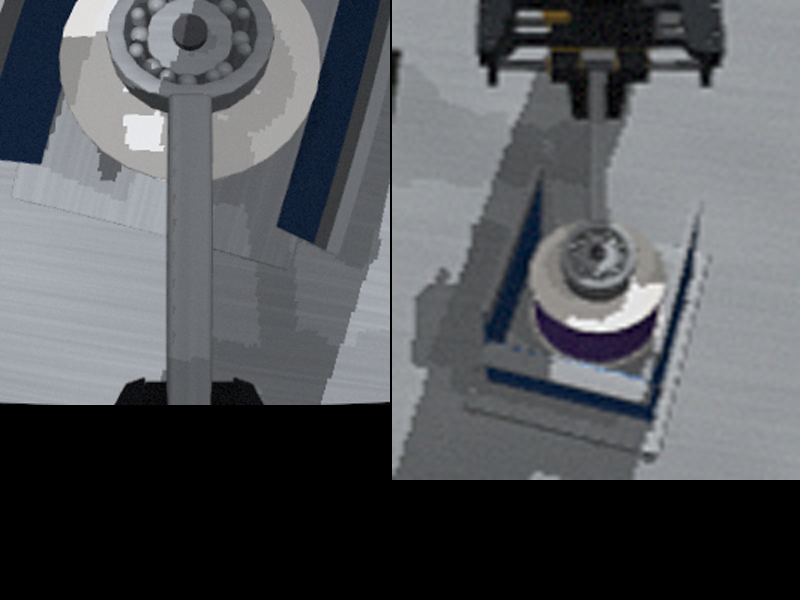

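The wrist crop shows the ring still around the nut at (190,35), with the spanner pitched nose-down in the jaws. The teeth bound during the lift, so the swing back turned the nut back by about 40°. To mend it, I'll lower the grip until the spanner is level on the flange again, then re-tighten, which fits within one stroke.

step_arm --pt "-0.18 0 0.8 0 0 0 1" --pt "-0.14 0 0.9 0 0 0 1" --pt "-0.08 0 0.9 0 0 0 1" --pt "-0.03 0 0.6 0 0 0 1" --pt "0 0 0 0 0 0 1"

```text
clock: 27.9
tool_pos: [0.5119, -0.0403, 0.0598]
eef_rot: [0.997, 0.083, 0.002, 0.0]
contact_force: [5.6, 1.4, 0.7]
opening: 0.15
finger_force: 50.0
```

```bash
python3 -c "
from pose import *
tq()"
```

```text
t 27.9 p [ 0.5119 -0.0403  0.0598] yaw 9.49 ring [ 0.6387 -0.0191] tilt [0.0034 0.0001]
F tool [ 5.8 -0.4 -0.7] M world [ 0.25 -1.44 -0.09] open 0.15
to go cm x,y [ 0.19 -0.01] turn z None
T nut -0.147 arm part -0.057
```

step_arm --pt "0.18 0 0 0 0 0 1" --pt "0 0 0 0 0 0 1"

```text
clock: 28.15
tool_pos: [0.5121, -0.0403, 0.06]
eef_rot: [0.997, 0.083, 0.0, 0.0]
contact_force: [3.3, 0.4, 1.3]
opening: 0.15
finger_force: 50.0
```

Run:
```python
from pose import *
tq()
# handle pitch by wrist: apparent ring centre/handle width vs level is checked from ring extent
s=r.snapshot("wrist"); g=cv2.cvtColor(s["pixels"],cv2.COLOR_RGB2GRAY)
m=R.from_quat(r.get_state()["eef_rot"]).as_matrix(); p=r.get_state()["tool_pos"]
for lbl,x,w,z in(("ring edge near",.1,.0,.022),("handle L at .1",.09,-.007,.026),("R",.09,.007,.026)): print(lbl,wpx(s,p+m@np.array([x,w,-z])).round(1))
v=int(wpx(s,p+m@np.array([.09,0,-.026]))[1]); print(v,np.round(np.diff(cv2.GaussianBlur(g,(5,5),0)[v,240:320].astype(int)),0).tolist())
```

```text
t 28.15 p [ 0.5121 -0.0403  0.06  ] yaw 9.5 ring [ 0.6388 -0.0191] tilt [ 0.0003 -0.0002]
F tool [ 3.3  0.2 -1.3] M world [ 0.14 -1.1  -0.06] open 0.15
to go cm x,y [ 0.17 -0.01] turn z None
T nut -0.04 arm part 0.02
ring edge near [276.5  57.2]
handle L at .1 [259.1  79. ]
R [293.9  79.1]
78 [0, -1, 0, 0, 0, 0, 0, 0, 0, 0, 0, 0, 0, 0, 0, 0, 0, -4, -16, -28, -21, -3, 8, 9, 6, 2, -1, -1, -1, -1, -1, 0, 0, -1, 0, 0, 1, 0, 1, 0, 0, -1, 0, 0, 0, 1, 0, 0, -1, -3, -5, -5, 0, 14, 18, 10, 2, 1, 0, 0, 0, 0, 0, 0, 0, -1, 0, 0, 1, 0, 0, 3, 6, 6, 4, 1, 0, 0, -1]
```

step_arm --pt "0.15 0 0 0 0 0 1" --pt "0 0 0 0 0 0 1"

```text
clock: 28.45
tool_pos: [0.5122, -0.0403, 0.0598]
eef_rot: [0.997, 0.083, -0.001, 0.0]
contact_force: [1.6, -0.0, 1.5]
opening: 0.15
finger_force: 50.0
```

```bash
python3 -c "
from pose import *
tq()"
```

```text
t 28.45 p [ 0.5122 -0.0403  0.0598] yaw 9.49 ring [ 0.6389 -0.0191] tilt [-0.0024 -0.0003]
F tool [ 1.6  0.3 -1.5] M world [ 0.01 -0.51 -0.09] open 0.15
to go cm x,y [ 0.17 -0.02] turn z None
T nut -0.05 arm part 0.04
```

step_arm --pt "0.15 -1.58 0 0 0 7 1" --pt "0.1 -1.58 0 0 0 7 1" --pt "0.1 -1.58 0 0 0 7 1" --pt "0.1 -1.58 0 0 0 7 1" --pt "0.1 -1.58 0 0 0 7 1" --pt "0 0 0 0 0 0 1"

```text
clock: 29.2
tool_pos: [0.5239, 0.0374, 0.0597]
eef_rot: [0.976, -0.22, -0.001, 0.001]
contact_force: [0.4, 0.2, 1.1]
opening: 0.155
finger_force: 50.0
```

```bash
sed -i 's/L=.1285/L=.130/' pose.py; python3 -c "
from pose import *
tq()"
```

```text
t 29.2 p [0.5239 0.0374 0.0597] yaw -25.37 ring [ 0.6413 -0.0183] tilt [-0.0021 -0.0009]
F tool [ 0.2 -0.4 -1.1] M world [-0.19 -0.33 -0.05] open 0.155
to go cm x,y [-0.06  0.07] turn z None
T nut -0.094 arm part -0.048
```

step_arm --pt "0.01 -0.45 0 0 0 2 1" --pt "0.01 -0.45 0 0 0 2 1" --pt "0.01 -0.45 0 0 0 2 1" --pt "0.01 -0.45 0 0 0 2 1" --pt "0 0 0 0 0 0 1"

```text
clock: 29.82
tool_pos: [0.5331, 0.0534, 0.0598]
eef_rot: [0.958, -0.288, -0.001, 0.0]
contact_force: [-3.5, 1.8, 1.7]
opening: 0.155
finger_force: 50.0
```

```bash
python3 -c "
from pose import *
tq()"
```

```text
t 29.82 p [0.5331 0.0534 0.0598] yaw -33.49 ring [ 0.6415 -0.0183] tilt [-0.0017  0.0003]
F tool [-3.9  0.5 -1.7] M world [ 0.03  0.32 -0.04] open 0.155
to go cm x,y [-0.07  0.09] turn z None
T nut 0.021 arm part 0.063
```

step_arm --pt "0.01 -0.24 0 0 0 1 1" --pt "0.01 -0.24 0 0 0 1 1" --pt "0.01 -0.24 0 0 0 1 1" --pt "0 0 0 0 0 0 1"

```text
clock: 30.32
tool_pos: [0.5369, 0.0587, 0.0597]
eef_rot: [0.95, -0.313, -0.001, 0.0]
contact_force: [-5.2, 0.3, 2.4]
opening: 0.153
finger_force: 50.0
```

```bash
python3 -c "
from pose import *
tq()"
```

```text
t 30.32 p [0.5369 0.0587 0.0597] yaw -36.52 ring [ 0.6413 -0.0187] tilt [-0.0027 -0.0001]
F tool [-4.3  2.9 -2.4] M world [-0.05  0.82  0.09] open 0.153
to go cm x,y [-0.07  0.05] turn z None
T nut 0.459 arm part 0.373
```

step_arm --pt "-0.08 -0.22 0 0 0 0.8 1" --pt "-0.07 -0.22 0 0 0 0.8 1" --pt "0 -0.2 0 0 0 0.8 1" --pt "0 0 0 0 0 0 1"

```text
clock: 30.82
tool_pos: [0.5396, 0.0624, 0.0597]
eef_rot: [0.943, -0.334, -0.001, 0.002]
contact_force: [-5.3, -3.8, 1.6]
opening: 0.153
finger_force: 50.1
```

```bash
python3 -c "
from pose import *
tq()"
```

```text
t 30.82 p [0.5396 0.0624 0.0597] yaw -38.98 ring [ 0.6407 -0.0194] tilt [-0.0023 -0.0029]
F tool [-1.7  6.2 -1.6] M world [-0.91  0.85  0.28] open 0.153
to go cm x,y [-0.06 -0.04] turn z None
T nut 1.085 arm part 0.805
```

step_arm --pt "0 0 0 0 0 0 1" --pt "0 0 0 0 0 0 1" --pt "0 0 0 0 0 0 1" --pt "0 0 0 0 0 0 1" --pt "0 0 0 0 0 0 1"

```text
clock: 31.45
tool_pos: [0.5396, 0.0624, 0.0598]
eef_rot: [0.943, -0.334, -0.001, 0.002]
contact_force: [-5.6, -3.3, 1.4]
opening: 0.155
finger_force: 50.1
```

```bash
python3 -c "
from pose import *
tq()"
```

```text
t 31.45 p [0.5396 0.0624 0.0598] yaw -38.98 ring [ 0.6407 -0.0194] tilt [-0.0023 -0.0028]
F tool [-2.3  6.1 -1.4] M world [-0.89  0.85  0.19] open 0.155
to go cm x,y [-0.06 -0.04] turn z None
T nut 0.982 arm part 0.792
```

step_arm --pt "-0.03 0.3 0 0 0 -1.2 1" --pt "-0.03 0.3 0 0 0 -1.2 1" --pt "0 0.2 0 0 0 -0.6 1" --pt "0 0 0 0 0 0 1"

```text
clock: 31.95
tool_pos: [0.5365, 0.0582, 0.0602]
eef_rot: [0.951, -0.308, 0.001, -0.0]
contact_force: [-1.1, -2.6, 0.8]
opening: 0.152
finger_force: 50.0
```

```bash
python3 -c "
from pose import *
tq()"
```

```text
t 31.95 p [0.5365 0.0582 0.0602] yaw -35.94 ring [ 0.6418 -0.0181] tilt [ 0.0021 -0.0004]
F tool [ 0.6  2.8 -0.8] M world [-0.71  0.02 -0.06] open 0.152
to go cm x,y [-0.06  0.13] turn z None
T nut 0.3 arm part 0.356
```

step_arm --pt "-0.02 0.2 0 0 0 0 1" --pt "0 0 0 0 0 0 1"

```text
clock: 32.2
tool_pos: [0.5358, 0.0573, 0.0603]
eef_rot: [0.951, -0.308, 0.002, -0.001]
contact_force: [2.6, -1.7, -0.2]
opening: 0.151
finger_force: 50.0
```

```bash
python3 -c "
from pose import *
tq()"
```

```text
t 32.2 p [0.5358 0.0573 0.0603] yaw -35.87 ring [ 0.6411 -0.0188] tilt [0.0032 0.0001]
F tool [ 3.1 -0.2  0.2] M world [-0.46 -0.51  0.14] open 0.151
to go cm x,y [-0.06  0.03] turn z None
T nut 0.118 arm part -0.024
```

step_arm --pt "0.08 0 0 0 0 -0.8 1" --pt "0 0 -0.2 0 0 0 1" --pt "0 0 0 0 0 0 1"

```text
clock: 32.58
tool_pos: [0.5353, 0.0565, 0.0622]
eef_rot: [0.953, -0.302, 0.001, -0.0]
contact_force: [2.2, -2.0, -0.3]
opening: 0.152
finger_force: 50.0
```

```bash
python3 -c "
from pose import *
tq()"
```

```text
t 32.58 p [0.5353 0.0565 0.0622] yaw -35.11 ring [ 0.6416 -0.0183] tilt [ 0.001  -0.0002]
F tool [3.  0.4 0.3] M world [-0.42 -0.56 -0.02] open 0.152
to go cm x,y [-0.06  0.1 ] turn z None
T nut 0.028 arm part 0.043
```

step_arm --pt "0.15 0.02 0 0 0 0 1" --pt "0 0 0 0 0 0 1"

```text
clock: 32.83
tool_pos: [0.5351, 0.0563, 0.0618]
eef_rot: [0.954, -0.301, -0.001, -0.0]
contact_force: [-0.4, 0.3, 0.7]
opening: 0.156
finger_force: 50.0
```

```bash
python3 -c "
from pose import *
tq()"
```

```text
t 32.83 p [0.5351 0.0563 0.0618] yaw -35.06 ring [ 0.6415 -0.0184] tilt [-0.0017  0.0008]
F tool [-0.5 -0.  -0.7] M world [ 0.03 -0.12  0.01] open 0.156
to go cm x,y [-0.06  0.08] turn z None
T nut 0.008 arm part -0.002
```

step_arm --pt "0 0 -0.2 0 0 0 1" --pt "0 0 -0.2 0 0 0 1" --pt "0 0 -0.2 0 0 0 1" --pt "0 0 0 0 0 0 1"

```text
clock: 33.33
tool_pos: [0.5353, 0.0558, 0.0679]
eef_rot: [0.953, -0.301, -0.001, 0.0]
contact_force: [-0.3, 0.2, -4.0]
opening: 0.152
finger_force: 50.0
```

```bash
python3 -c "
from pose import *
tq()"
```

```text
t 33.33 p [0.5353 0.0558 0.0679] yaw -35.08 ring [ 0.6417 -0.0189] tilt [-0.0012  0.0002]
F tool [-0.4  0.   4. ] M world [0.36 0.3  0.09] open 0.152
to go cm x,y [-0.11  0.05] turn z None
T nut 0.1 arm part 0.006
```

step_arm --pt "-0.02 0.25 0 0 0 -1.2 1" --pt "0 0 0 0 0 0 1"

```text
clock: 33.58
tool_pos: [0.534, 0.0535, 0.068]
eef_rot: [0.957, -0.291, -0.0, 0.0]
contact_force: [0.8, 0.6, -2.5]
opening: 0.153
finger_force: 50.0
```

```bash
python3 -c "
from pose import *
tq()"
```

```text
t 33.58 p [0.534  0.0535 0.068 ] yaw -33.89 ring [ 0.6419 -0.019 ] tilt [-0.0004  0.    ]
F tool [ 0.3 -1.   2.5] M world [0.28 0.25 0.04] open 0.153
to go cm x,y [-0.13  0.06] turn z None
T nut -0.081 arm part -0.124
```

Fz is back to the bare weight of the spanner, so it is free. Continuing the lift.

step_arm --pt "0 -0.05 -0.3 0 0 0 1" --pt "0 0 -0.3 0 0 0 1" --pt "0 0 -0.3 0 0 0 1" --pt "0 0 0 0 0 0 1"

```text
clock: 34.08
tool_pos: [0.5348, 0.0541, 0.0774]
eef_rot: [0.957, -0.292, 0.0, -0.0]
contact_force: [-0.3, -0.3, -2.9]
opening: 0.153
finger_force: 50.0
```

```bash
python3 -c "
from pose import *
tq()"
```

```text
t 34.08 p [0.5348 0.0541 0.0774] yaw -33.9 ring [ 0.6427 -0.0184] tilt [ 0.0006 -0.0001]
F tool [-0.1  0.4  2.9] M world [ 0.15  0.23 -0.1 ] open 0.153
to go cm x,y [-0.16  0.14] turn z None
T nut -0.044 arm part 0.052
```

step_arm --pt "0 0 -2 0 0 0 1" --pt "0 0 -3 0 0 0 1" --pt "-2 0 -1 0 0 -8.3 1" --pt "-2 1 0 0 0 -8.3 1" --pt "-2 2 0 0 0 -8.3 1" --pt "-1 3 0 0 0 -8.4 1" --pt "0 5 0 0 0 0 1" --pt "0 5 0 0 0 0 1"

```text
clock: 35.08
tool_pos: [0.4554, -0.0777, 0.1372]
eef_rot: [1.0, -0.005, 0.001, 0.0]
contact_force: [0.6, 0.3, -2.4]
opening: 0.151
finger_force: 50.0
```

Run:
```python
from pose import *
from nut import phase
tq()
s=r.snapshot("top"); g=cv2.cvtColor(s["pixels"],cv2.COLOR_RGB2GRAY).astype(np.float32); phase(s,g,(.6405,-.0187),"top")
w=r.snapshot("wrist"); gw=cv2.GaussianBlur(cv2.cvtColor(w["pixels"],cv2.COLOR_RGB2GRAY),(3,3),0)
m=R.from_quat(r.get_state()["eef_rot"]).as_matrix(); p=r.get_state()["tool_pos"]
for x in(.05,.08):
    L1,R1=[wpx(w,p+m@np.array([x,q,-.026])) for q in(-.007,.007)]; row=gw[int(round(L1[1]))].astype(int)
    d=np.abs(np.diff(row)); print(x,L1.round(1),R1.round(1),"edges",[i for i in range(240,315) if d[i]>5 and d[i]>=d[i-1] and d[i]>=d[i+1]])
```

```text
t 35.08 p [ 0.4554 -0.0777  0.1372] yaw -0.53 ring [ 0.5854 -0.0789] tilt [ 0.0015 -0.0003]
F tool [ 0.5 -0.4  2.4] M world [ 0.04  0.06 -0.01] open 0.151
to go cm x,y [ 5.45 -6.07] turn z None
T nut -0.046 arm part -0.032
top [10.7095  0.      0.      0.018  11.0064 14.8796]
top [ 9.60230e+00  0.00000e+00 -1.00000e-03  1.80000e-02  1.08457e+01
  1.50331e+01]
top [9.16120e+00 1.00000e-03 0.00000e+00 1.80000e-02 1.02061e+01 1.47276e+01]
top [ 8.99640e+00 -1.00000e-03  0.00000e+00  1.80000e-02  1.02072e+01
  1.51923e+01]
top [ 8.39480e+00 -1.00000e-03 -1.00000e-03  1.80000e-02  1.00510e+01
  1.52999e+01]
0.05 [251.7 175.6] [285.4 175.6] edges [260, 263, 291, 294]
0.08 [251.  103.3] [285.7 103.1] edges [260, 261, 263, 292]
```

The nut now reads 14.9° mod 45°, so it has turned 94.5°. That puts the start at hub ≈ 0.20, within the stated range, so it is at the stop. Now carrying the spanner to the mat.

step_arm --pt "-0.2 5 0 0 0 0 1" --pt "-0.2 5 0 0 0 0 1" --pt "-0.1 5 0 0 0 0 1" --pt "0 5 0 0 0 0 1" --pt "0 5 0 0 0 0 1" --pt "0 1 2 0 0 0 1" --pt "0 0 2 0 0 0 1" --pt "0 0 0 0 0 0 1"

```text
clock: 36.17
tool_pos: [0.4464, -0.3342, 0.0953]
eef_rot: [1.0, -0.005, -0.002, -0.001]
contact_force: [-0.6, 0.1, -1.2]
opening: 0.15
finger_force: 50.0
```

```bash
python3 -c "
from pose import *
tq()"
```

```text
t 36.17 p [ 0.4464 -0.3342  0.0953] yaw -0.52 ring [ 0.5764 -0.3354] tilt [-0.0033  0.003 ]
F tool [-0.6 -0.1  1.2] M world [ 0.08  0.17 -0.01] open 0.15
to go cm x,y [  6.12 -31.72] turn z None
T nut -0.217 arm part -0.203
```

step_arm --pt "0.4 1.4 2 0 0 0 1" --pt "0 0 3 0 0 0 1" --pt "0 0 2 0 0 0 1" --pt "0 0 1 0 0 0 1" --pt "0 0 0.5 0 0 0 1" --pt "0 0 0 0 0 0 1"

```text
clock: 36.92
tool_pos: [0.4515, -0.3502, 0.0124]
eef_rot: [1.0, -0.005, 0.0, 0.0]
contact_force: [-0.1, 0.0, -3.1]
opening: 0.152
finger_force: 50.0
```

step_arm --pt "0 0 0.3 0 0 0 1" --pt "0 0 0.3 0 0 0 1" --pt "0 0 0.2 0 0 0 1" --pt "0 0 0 0 0 0 1"

```text
clock: 37.42
tool_pos: [0.4511, -0.3503, 0.004]
eef_rot: [1.0, -0.005, 0.0, 0.0]
contact_force: [0.1, -0.3, -1.8]
opening: 0.15
finger_force: 50.0
```

```bash
python3 -c "
from pose import *
tq()"
```

```text
t 37.42 p [ 0.4511 -0.3503  0.004 ] yaw -0.6 ring [ 0.5811 -0.3517] tilt [ 0.     -0.0001]
F tool [0.1 0.3 1.8] M world [0.03 0.13 0.02] open 0.15
to go cm x,y [  5.59 -33.36] turn z None
T nut 0.117 arm part 0.095
```

step_arm --pt "0 0 0.2 0 0 0 1" --pt "0 0 0.2 0 0 0 1" --pt "0 0 0.15 0 0 0 1" --pt "0 0 0 0 0 0 1"

```text
clock: 37.92
tool_pos: [0.4508, -0.3504, -0.0014]
eef_rot: [1.0, -0.005, -0.0, 0.0]
contact_force: [-2.3, -0.2, 2.0]
opening: 0.151
finger_force: 50.0
```

step_arm --pt "0 0 0 0 0 0 0.3" --pt "0 0 0 0 0 0 0.1" --pt "0 0 0 0 0 0 0.1" --pt "0 0 0 0 0 0 0.1" --pt "0 0 0 0 0 0 0.1"

```text
clock: 38.55
tool_pos: [0.4512, -0.3503, -0.0015]
eef_rot: [1.0, -0.005, 0.0, 0.0]
contact_force: [0.3, 0.6, 0.1]
opening: 0.448
finger_force: 0.0
```

step_arm --pt "0 0 -1 0 0 0 0.1" --pt "0 0 -3 0 0 0 0.1" --pt "0 0 -5 0 0 0 0.1" --pt "-2 0 -5 0 0 0 0.1" --pt "0 0 -2 0 0 0 0.1" --pt "0 0 0 0 0 0 0.1" --pt "0 0 0 0 0 0 0.1"

```text
clock: 39.42
tool_pos: [0.4309, -0.3496, 0.1579]
eef_rot: [1.0, -0.005, -0.0, -0.0]
contact_force: [-0.8, -0.7, -0.2]
opening: 0.453
finger_force: 0.0
```

Run:
```python
from pose import *
tq()
w=r.snapshot("wrist"); t=r.snapshot("scene")
gs=cv2.cvtColor(t["pixels"],cv2.COLOR_RGB2GRAY); g=cv2.cvtColor(w["pixels"],cv2.COLOR_RGB2GRAY)
# bright blobs on the black mat, wrist view
_,b=cv2.threshold(g,95,255,cv2.THRESH_BINARY)
n,l,st,c=cv2.connectedComponentsWithStats(b)
for i in range(1,n):
    if 200<st[i,4]<9000:
        x,y,ww,h,a=st[i]; print(st[i],"centroid",wray(w,*c[i],.02).round(3),"top",wray(w,x+ww/2,y,.02).round(3),"bottom",wray(w,x+ww/2,y+h,.02).round(3))
```

```text
t 39.42 p [ 0.4309 -0.3496  0.1579] yaw -0.57 ring [ 0.5609 -0.3509] tilt [-0.0007  0.0007]
F tool [-0.8  0.7  0.2] M world [-0.05  0.03 -0.03] open 0.453
to go cm x,y [  7.63 -33.3 ] turn z None
T nut -0.141 arm part -0.115
[ 245   10   64  205 3470] centroid [ 0.519 -0.351  0.02 ] top [ 0.61  -0.352  0.02 ] bottom [ 0.416 -0.35   0.02 ]
[ 144   49   56  131 2525] centroid [ 0.516 -0.254  0.02 ] top [ 0.578 -0.254  0.02 ] bottom [ 0.452 -0.25   0.02 ]
[231 288  21  22 341] centroid [ 0.323 -0.312  0.02 ] top [ 0.337 -0.313  0.02 ] bottom [ 0.309 -0.311  0.02 ]
[468 310  34  46 486] centroid [ 0.257 -0.621  0.02 ] top [ 0.286 -0.616  0.02 ] bottom [ 0.202 -0.647  0.02 ]
[ 59 312  29  47 575] centroid [ 0.251 -0.076  0.02 ] top [ 0.29  -0.091  0.02 ] bottom [ 0.204 -0.059  0.02 ]
[ 201  340   66   32 1855] centroid [ 0.243 -0.297  0.02 ] top [ 0.267 -0.3    0.02 ] bottom [ 0.215 -0.296  0.02 ]
[ 263  340   89   32 2552] centroid [ 0.243 -0.384  0.02 ] top [ 0.267 -0.384  0.02 ] bottom [ 0.215 -0.386  0.02 ]
```

The spanner lies flat on the mat: it measures 194 mm with its ring at (0.581, -0.351). The small spanner is where it was. Handing in.

```bash
python3 -c "
from plant import r
print(r.finish_job())"
```

```text
the job is handed in; nothing more can be done
None
```

The job is handed in, with no verdict returned: by my measurements the nut is at its stop, pulled to about 1.0–1.2 Nm and held over half a second, and the large spanner is released flat on the mat with the small one untouched. On one lift-off the teeth bound and turned the nut back about 40°, so I re-tightened it to the stop.

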